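# Snap the retaining clip into the axle groove

## Robot

A 7-joint arm with a two-finger parallel gripper is mounted at the origin on a cart in front of the work surface, level with it; the furniture and walls round the work are solid. World frame = base frame: x ahead of the robot, y to its left, z up, the work surface at z = 0. Lengths are in mm, angles in rad, forces in N, time in s.
With the tool pointing down it reaches from about 400 to 900 mm from the base axis. Payload 5.6 kg.
Tool frame: the origin (TCP) lies between the finger pads, 19 mm behind the fingertips; this is the grasp point; z points along the fingers, y is the line along which they close (so a half turn about z gives the same grasp; the last joint's range is limited). The gripper opens to 92 mm and grips with 3 to 60 N. Pads are 20 mm wide; open, the fingers measure 128 mm over their backs; the gripper's body (75 mm by 189 mm) begins 69 mm behind the grasp point.
Start: joints at [1.063, 0.468, -0.012, 1.603, 0.006, 1.071, -0.056], TCP at [291.321, -581.068, 233.292] pointing down, gripper open.
Joint ranges: [-2.53, 2.53], [-0.31, 2.02], [-1.57, 1.55], [0.28, 2.44], [-1.29, 4.43], [0.15, 1.84], [-2.92, 2.92]. Speed limits (rad/s): [2.57, 2.57, 3.14, 3.14, 3.14, 3.14, 3.14].

## Interface

Orientations are given as a 3x3 rotation matrix whose columns are the frame's x, y, z axes.
In Python, from cell import bot gives the robot as it stands.
- The arm moves only by the tool nudge_tcp, called after "Request:" as name(argument=value, ...) on one line, values as JSON. Schema: {"type":"object","properties":{"rows":{"type":"array","items":{"type":"number"},"minItems":5,"maxItems":100},"grip_n":{"type":"number"},"only":{"type":"string"},"quiet":{"type":"boolean"},"lines":{"type":"string"}},"required":["rows"],"additionalProperties":false}. rows is one flat list of numbers that holds 1 to 20 rows one after another, with no inner brackets; each row has 5 numbers: dx, dy, dz in a scale on which 1.0 is 0.8 m, then a turn about the tool's z in fractions of the full range, 1 being 2 pi rad, then the opening from 0.0 (shut) to 1.0 (fully open); each row is the pose to reach, as a shift and turn from the pose commanded when the call began, along the tool's axes at that moment; what a row does not reach only later rows make up. A row lasts 1/8 s, in which the tool goes at most 62.5 mm and 0.188 rad, less where a joint would pass 70% of its speed; a pose out of reach is approached as far as the arm can. The fingers move at their own pace and stop on an object; grip_n is the grip in N (left out, the last holds). Time passes only in rows, so rows that do not move let the fingers close. The tool returns the time, the measured TCP pose, the force, the opening and the grip force at its end. only (a regular expression) keeps the lines of the reply that match it, lines (a string "A,B") keeps lines A to B, and quiet returns only ok. Shift and turn numbers lie between -1 and 1, and a call with a number outside is refused. Input that does not fit is refused with a message, and nothing moves.
- bot.read_state(): the state, without advancing time (a new reading comes with each control period).
- bot.read_camera(name): name is "scene" or "top" or "wrist"; returns a dict with "frame" (400x640x3 uint8, blue, green, red), "mtx" (3x3 intrinsics, pixels), "rvec" (rotation vector, rad) and "tvec" (3), from world to camera coordinates, as OpenCV has them. Camera axes: x right, y down, z forward; pixel columns grow to the right and rows downward; lengths in mm; the calibration is good to about 2 mm. A picture is of the moment at which its call begins. There is no depth.
- bot.hand_in(): hands the job in; it is judged then, once.
The state is a dict: "time_s": time; "joints": joint angles; "dq": joint speeds; "effort": joint torques, N m; "tcp_pos": TCP position; "orientation": TCP orientation; "ft_force": force on the tool from outside, world axes, zero at the start; "ft_torque": the same for the moment, N m; "finger_gap": opening from 0.0 (shut) to 1.0 (fully open); "finger_force": force on a finger pad.
Only numpy, scipy, OpenCV 4.12 (cv2) and the standard library are available. Lean on these libraries where they do the work, as an engineer would, in place of code of your own. Each camera call takes 0.05 s, during which the arm holds its last target. There are 200 camera calls.

## Task

Take the fork-shaped retaining clip out of its wooden block and fit it to the roller's axle: straddle the axle from above, feel for the groove beside the roller and push the clip down into it until it snaps fully home. Push gently, no harder than a firm thumb (about 40 N at most), let go of the clip and leave the other things on the bench where they are.

Things in the scene. Friction and masses are not known exactly. Their poses are not given: they have to be found in the camera images.
- clip: Loose steel retaining clip, 45 g: a fork, legs down, with an upright grip tab. Origin: centre of its seat, on the axle's centre line when fully home. z up, x across the legs, y along its thickness (along the axle when fitted); the same turned half round. From z = -15 to 16 mm it is 6 mm thick, 36 mm wide; then a 36 x 12 mm shoulder to z = 23 mm. Throat underside at z = 9 mm.
- clip_grip (a point): Middle of the clip's tab, 50 mm above the clip's origin, axes as the clip's. The tab is 26 mm wide (x), 12 mm thick (y), from z = 22 to 65 mm above the clip's origin. Grip it across the 12 mm with the TCP here.
- clip_lobes (a point): Midway between the round lobes of the sprung legs, 5 mm below the clip's origin; lobes 15 mm apart, flared feet below them. On the full 28 mm axle the clip cannot pass: its origin rides about 18 mm above the axle line. Over the groove it drops until the lobes meet the core, origin about 10 mm above the line; from there a push of about 10 N snaps it home; its spring holds it upright.
- holder: Fixed light wooden block, 58 x 30 x 40 mm high, with an upright slot 38 x 8 mm (long side along x), 33 mm deep, in which the clip stands, its shoulder on the block's top. Origin: centre of the underside. Lift the clip 35 mm to clear it.
- bracket: Fixed dark steel bracket, origin on its underside below the axle: base 80 x 150 x 10 mm, 81 mm high cheek at its -y end, level axle along its y, free end to +y. From the cheek out: black roller (40 mm diameter), 3 mm washer (32 mm diameter), 5 mm of plain axle (28 mm diameter), groove (8 mm wide, core 18 mm diameter), 34 mm of plain axle to the free end.
- axle_mark (a point): Fixed point on the axle's centre line, 60 mm above the bench, axes as the bracket's. The axle with roller, washer and groove sits stiffly, up to 11 mm further out or in (y) from one bracket to the next: the groove's centre is within 11 mm of this point along y; where is not measured and must be felt or seen. The axle's free end is 27 to 49 mm from this point toward +y.
- glue_bottle: Bystander: tan glue bottle with a red cap, 58 mm diameter, 164 mm tall, loose. Origin: centre of its underside.
- wedge: Bystander: brown wooden wedge, 40 x 130 x 50 mm, loose. Origin: centre of its underside.
- offcut: Bystander: brown wooden off-cut, 30 x 75 x 22 mm, loose. Origin: centre of its underside.
- block_plane: Bystander: metal block plane, 51 x 160 x 48 mm, loose. Origin: centre of its underside.

How it is judged (in metres and radians):
On the way:
1. the clip is on the axle line, pressed against the axle (horizontal distance between clip and axle_mark below 0.035 m and contact force between clip and bracket above 1.5 N), for 0.05 s.
At the end, for the whole second after the job is handed in: The clip sits fully home in the groove: its seat centre lies within 2.5 mm of the axle's centre line in height and sideways, and within 14 mm of the axle mark along the axle, its plate square across the axle within 0.2 rad; it is at rest and the fingers have let go of it (z of clip in the frame of axle_mark between -0.0025 and 0.0025 m and x of clip in the frame of axle_mark between -0.0025 and 0.0025 m and y of clip in the frame of axle_mark between -0.014 and 0.014 m and angle between the y axis of clip and the y axis of bracket, either way round below 0.2 rad and linear speed of clip below 0.02 m/s and contact force between clip and the fingers below 0.1 N); the robot touches nothing.
It fails at once if the clip or the gripper presses on the bracket or its axle with more than 60 N, all contacts summed, the clip's own spring grip of about 10 N included (contact force between any of clip, the arm, the fingers and bracket above 60 N).
It fails at once if a bystander (glue bottle, wedge, off-cut, block plane) is moved more than 3 cm (distance of any of glue_bottle, wedge, offcut, block_plane from where it was at the start of the episode above 0.03 m).
It also fails if it takes over 58 s, if anything falls off the work surface, if the arm or the gripper's body presses on something with over 40 N, if the wrist force passes 120 N, or if a joint passes its speed limit or range.

## Working session

There is one attempt and no reset: what is moved stays moved. The work goes in short steps, Python scripts to look and compute and a tool call to move; the robot and the scene stay as the last step left them, time stands still between calls to the robot, and variables do not carry over. Pictures are saved under pics/ and viewed, at most 10 in all, crops included, and the job is handed in when it is done.

```bash
ls; mkdir -p pics
```

Run:
```python
from cell import bot
import cv2,numpy as np
s=bot.read_state();print(s['time_s'],s['tcp_pos'],np.round(s['orientation'],3),s['finger_gap'])
import pickle
d={}
for n in("scene","top","wrist"):
    c=bot.read_camera(n);d[n]=c;cv2.imwrite(f"pics/{n}0.png",c["frame"])
    R=cv2.Rodrigues(np.array(c['rvec'],float))[0];print(n,np.round(-R.T@np.array(c['tvec']).ravel()),np.round(R[2],2),c['mtx'][0][0])
pickle.dump(d,open("c0.pkl","wb"))
```

```text
pics
0.0 [ 291.04173237 -580.58065218  232.33299659] [[ 0.894  0.448 -0.001]
 [ 0.448 -0.894  0.002]
 [-0.    -0.002 -1.   ]] 0.998562426265027
scene [ 22. 240. 637.] [ 0.63 -0.39 -0.67] 377.1017435004087
top [ 357. -106. 1024.] [ 0.21  0.01 -0.98] 390.129809729051
wrist [ 354. -549.  385.] [-0.22 -0.11 -0.97] 305.0530868119486
```

View pics/scene0.png

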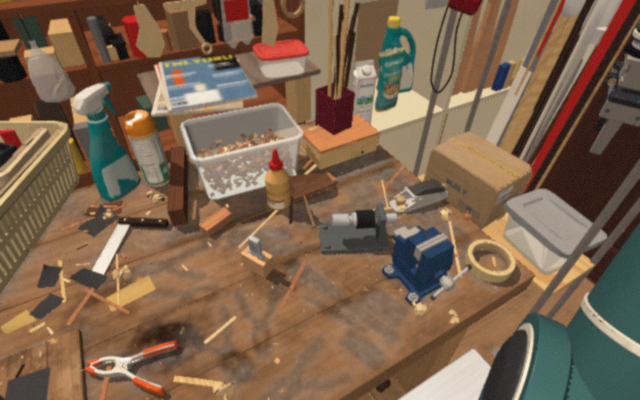

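View pics/top0.png

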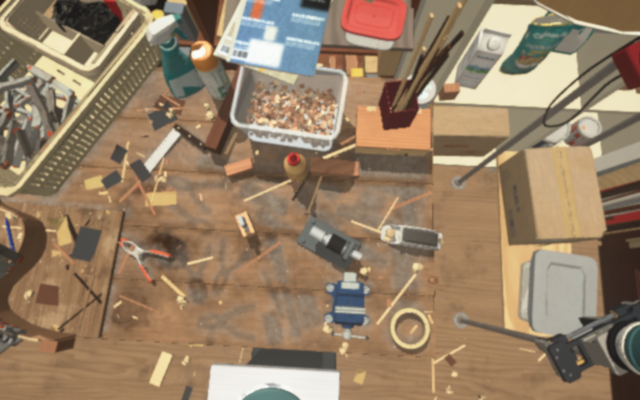

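The scene image shows the holder with the clip tab near (255,255) and the bracket near (352,232), its free axle end to the left. In the top image the holder is near (246,225) and the bracket near (330,240). I'll enlarge both.

Run:
```python
import pickle,cv2,numpy as np
d=pickle.load(open("c0.pkl","rb"))
def crop(n,x,y,w,h,k): return cv2.resize(d[n]['frame'][y:y+h,x:x+w],None,fx=k,fy=k,interpolation=cv2.INTER_CUBIC)
a=crop("scene",235,200,160,60,5)   # k=5, origin 235,200
a=crop("scene",235,195,160,90,5)[:, :]
b=crop("top",225,190,160,90,5)
# two rows cut to 300px each
cv2.imwrite("pics/z.png",np.vstack([crop("scene",235,200,160,75,4),crop("top",225,200,160,75,4)]))
```

```text
(no output)
```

View pics/z.png

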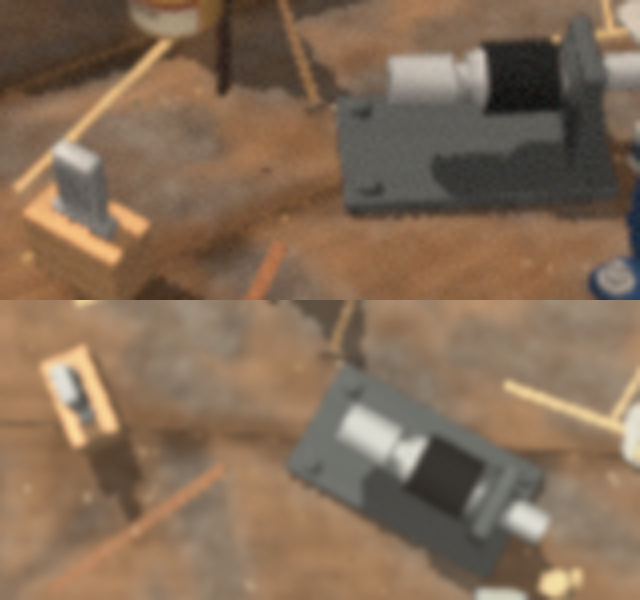

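Enlarged: the clip tab top is at about (78,152) in the scene crop and (66,380) in the top crop. The axle free end is at (390,80) and (347,421), and the groove shows as the notch at about (462,80) and (402,452).

Create h.py:
```python
import cv2,numpy as np
def cam(c):
    R=cv2.Rodrigues(np.array(c['rvec'],float))[0];t=np.array(c['tvec'],float).ravel();return np.array(c['mtx'],float),R,t
def ray(c,p):
    K,R,t=cam(c);v=R.T@np.linalg.inv(K)@[p[0],p[1],1];return -R.T@t,v/np.linalg.norm(v)
def onz(c,p,z):
    o,v=ray(c,p);return o+v*(z-o[2])/v[2]
def tri(c1,p1,c2,p2):
    o1,v1=ray(c1,p1);o2,v2=ray(c2,p2)
    s=np.linalg.lstsq(np.c_[v1,-v2],o2-o1,rcond=None)[0];a=o1+s[0]*v1;b=o2+s[1]*v2
    return (a+b)/2,np.linalg.norm(a-b)
def proj(c,P):
    K,R,t=cam(c);return cv2.projectPoints(np.array(P,float).reshape(-1,3),R,t,K,None)[0].reshape(-1,2)
```

Run:
```python
import pickle;from h import *
np.set_printoptions(suppress=True,precision=1)
d=pickle.load(open("c0.pkl","rb"));S,T=d['scene'],d['top']
s=lambda x,y:(235+x/4,200+y/4)
t=lambda x,y:(225+x/4,200+(y-300)/4)
for n,a,b in(("tabtop",(78,152),(66,380)),("baseFL-corner(near cam?)",(340,97),(345,362)),("baseNL",(348,205),(288,465)),("axle end",(390,80),(347,421)),("groove",(462,80),(402,452))):
    print(n,*tri(S,s(*a),T,t(*b)))
H=[onz(T,t(*p),40)for p in((40,365),(85,345),(120,430),(78,447))];print("holder",np.array(H),np.mean(H,0))
B=[onz(T,t(*p),10)for p in((345,362),(288,465),(495,572),(550,462))];print("base",np.array(B))
for p in((347,421),(402,452),(455,475)):print("axle z60",onz(T,t(*p),64))
print("tab z89",onz(T,t(66,380),89), "bottle", onz(T,(295,160),164))
```

```text
tabtop [500.9  98.8  84.9] 0.779797460243156
baseFL-corner(near cam?) [534.6 -67.8   6.2] 2.0006960519642267
baseNL [465.4 -33.7   2.8] 0.032535012691411964
axle end [488.9 -72.4  58.5] 0.11412145753666669
groove [ 471.8 -107.6   56. ] 0.39095670441036445
holder [[516.8 126.5  40. ]
 [531.3  98.9  40. ]
 [477.9  71.6  40. ]
 [465.7  97.2  40. ]] [497.9  98.5  40. ]
base [[ 534.5  -67.2   10. ]
 [ 464.7  -34.2   10. ]
 [ 403.3 -171.4   10. ]
 [ 475.9 -204.2   10. ]]
axle z60 [488.1 -72.7  64. ]
axle z60 [ 470.8 -107.7   64. ]
axle z60 [ 458.4 -141.    64. ]
tab z89 [500.5  98.2  89. ] bottle [635.2 -27.9 164. ]
```

The manual's scale: shifts go in shares of 0.8 m and turns go in shares of 2 pi rad. Converting my numbers, -434 mm / 800 = -0.5425, 429 mm / 800 = 0.5363.

Request:
nudge_tcp(rows=[0.0538, -0.0538, 0, 0, 1, 0.1075, -0.1088, 0, 0, 1, 0.1613, -0.1625, 0, 0, 1, 0.215, -0.2175, 0, 0, 1, 0.2688, -0.2713, 0, 0, 1, 0.3225, -0.325, 0, 0, 1, 0.3763, -0.38, 0, 0, 1, 0.43, -0.4338, 0, 0, 1, 0.4838, -0.4875, 0, 0, 1, 0.5363, -0.5425, 0, 0, 1, 0.5363, -0.5425, 0, 0, 1, 0.5363, -0.5425, 0, 0, 1], grip_n=20)

```text
time_s: 1.65
tcp_pos: [479.9, -1.4, 232.9]
orientation: [[0.894, 0.448, -0.001], [0.448, -0.894, -0.001], [-0.001, 0.0, -1.0]]
ft_force: [-0.2, -0.6, -0.1]
finger_gap: 1.0
finger_force: 0.0
```

Run:
```python
from cell import bot
import cv2,pickle
s=bot.read_state();c=bot.read_camera("wrist");pickle.dump((s,c),open("c1.pkl","wb"));cv2.imwrite("pics/w1.png",c["frame"])
```

```text
(no output)
```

View pics/w1.png

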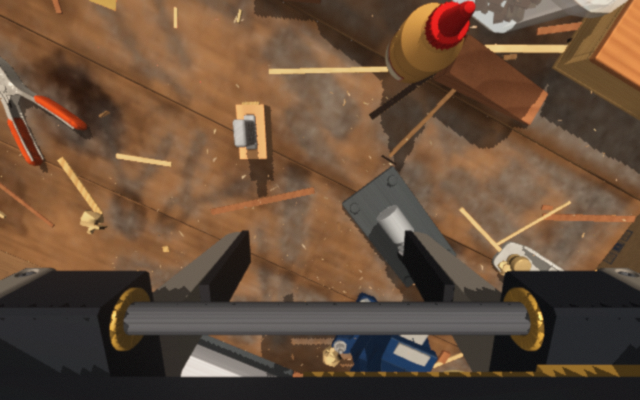

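The wrist view shows the holder near (252,131), the clip tab top near (241,131), and the bracket corner at (345,205). The fingers partly hide the axle. I'll measure the holder by mask, and the axle in the top image (unobstructed, from the start).

Run:
```python
import pickle;from h import *
np.set_printoptions(suppress=True,precision=1)
s,c=pickle.load(open("c1.pkl","rb"));d=pickle.load(open("c0.pkl","rb"));S,T=d['scene'],d['top']
f=c['frame'];hsv=cv2.cvtColor(f,cv2.COLOR_BGR2HSV)
out=[]
# light wood of holder
sub=hsv[90:175,215:290];m=((sub[...,2]>150)&(sub[...,1]>70)).astype(np.uint8)
m=cv2.morphologyEx(m,cv2.MORPH_CLOSE,np.ones((15,15)))
cs=max(cv2.findContours(m,0,2)[0],key=cv2.contourArea);r=cv2.minAreaRect(cs+np.array([215,90]))
bx=cv2.boxPoints(r);P=np.array([onz(c,p,40)[:2]for p in bx]);print("holder px",r,"\n",P,P.mean(0),[np.linalg.norm(P[i]-P[i-1])for i in range(4)])
# gray tab
sub=hsv[100:160,225:265];g=((sub[...,1]<60)&(sub[...,2]>130)).astype(np.uint8)
cs=max(cv2.findContours(g,0,2)[0],key=cv2.contourArea);r=cv2.minAreaRect(cs+np.array([225,100]));print("tab",r)
P=np.array([onz(c,p,89)[:2]for p in cv2.boxPoints(r)]);print(P,P.mean(0))
print("tri w/scene",*tri(c,r[0],S,(235+78/4,200+152/4)),"w/top",*tri(c,r[0],T,(225+66/4,220)))
z=cv2.resize(f[90:260,205:465],None,fx=3,fy=3,interpolation=cv2.INTER_CUBIC)
cv2.imwrite("pics/z1.png",z)
# axle in top view: bright low-sat
h=cv2.cvtColor(T['frame'],cv2.COLOR_BGR2HSV)[220:285,295:370];g=((h[...,1]<50)&(h[...,2]>150)).astype(np.uint8)
for k in cv2.findContours(g,0,2)[0]:
    if cv2.contourArea(k)>15:print("bright",cv2.contourArea(k),cv2.minAreaRect(k+np.array([295,220])))
```

```text
holder px ((252.0, 124.5), (69.0, 74.0), 90.0) 
 [[521.3 152. ]
 [556.7  81.5]
 [490.2  50.6]
 [452.8 125.1]] [505.3 102.3] [np.float64(73.58170899818045), np.float64(78.91831475977106), np.float64(73.32545645648231), np.float64(83.39702187682057)]
tab ((240.3426513671875, 128.56887817382812), (19.191699981689453, 33.76767349243164), 21.370624542236328)
[[486.2 109.3]
 [518.  109.8]
 [519.7  92.5]
 [487.7  91.5]] [502.9 100.8]
tri w/scene [501.7 100.1  84.8] 3.7441855900106247 w/top [501.9 101.4  80.7] 2.675940284652269
bright 142.5 ((349.5, 278.0), (12.0, 17.0), 90.0)
bright 56.5 ((356.60003662109375, 254.30001831054688), (10.28591251373291, 7.155416965484619), 26.56505012512207)
bright 156.5 ((319.8000183105469, 234.4000244140625), (20.57182502746582, 9.838699340820312), 26.56505012512207)
```

View pics/z1.png

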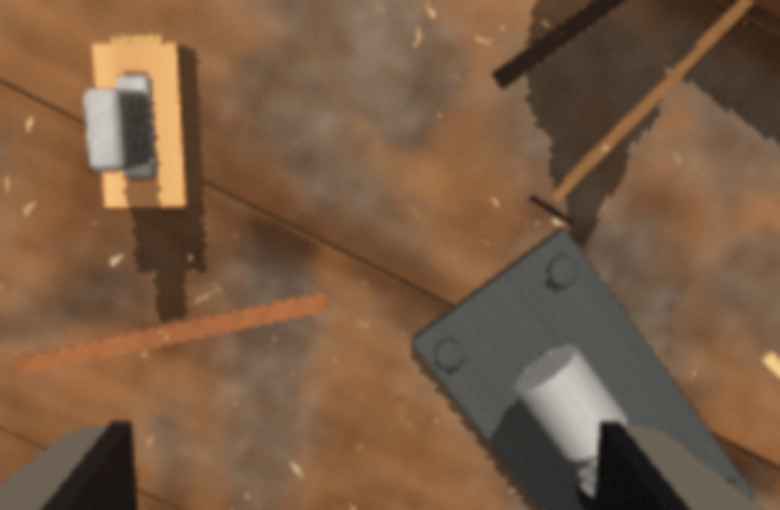

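The crop shows the holder top corners at (91,44), (178,42), (187,207), (104,208), and the tab top quad at (84,92), (122,88), (125,168), (92,171). The bracket corners are at (560,230) and (413,340).

Run:
```python
import pickle;from h import *
np.set_printoptions(suppress=True,precision=1)
s,c=pickle.load(open("c1.pkl","rb"));d=pickle.load(open("c0.pkl","rb"));S,T=d['scene'],d['top']
w=lambda p:(205+p[0]/3,90+p[1]/3)
def sh(n,q,z):
    P=np.array([onz(c,w(p),z)[:2]for p in q]);e=P-np.roll(P,-1,0);print(n,P.mean(0),"len",np.linalg.norm(e,axis=1),"ang",np.degrees(np.arctan2(e[:,1],e[:,0]))%180)
sh("holder",((91,44),(178,42),(187,207),(104,208)),40)
sh("tab",((84,92),(122,88),(125,168),(92,171)),89)
tabc=w(np.mean(((84,92),(122,88),(125,168),(92,171)),0));print(*tri(c,tabc,S,(235+78/4,200+152/4)))
P=[onz(c,w(p),10)for p in((560,230),(413,340))];print(P)
# bracket: axle line in top view, heights of top silhouette centre ~60
for px in((319.8,234.4),(356.6,254.3)):print("axle@60",onz(T,px,60))
# projected expectation
t=lambda x,y:(225+x/4,200+(y-300)/4)
C=np.array([onz(T,t(*p),10)[:2]for p in((345,362),(288,465),(495,572),(550,462))]);u=(C[0]+C[1]-C[2]-C[3]);u/=np.linalg.norm(u);print("base c",C.mean(0),"ang",np.degrees(np.arctan2(u[1],u[0])))
```

```text
holder [498.3  99.7] len [31.3 59.1 31.2 58.7] ang [117.9  27.  117.3  27.1]
tab [498.9  99.2] len [12.  24.6 10.6 24.4] ang [122.4  25.1 121.8  28.3]
[498.7  99.3  87.3] 0.567031213140621
[array([533.9, -64.8,  10. ]), array([465.3, -32.3,  10. ])]
axle@60 [479.4 -93.1  60. ]
axle@60 [ 435.3 -186.    60. ]
base c [ 469.6 -119.2] ang 66.36510684048552
```

In the tool's units: 159 mm / 800 = 0.1988, 100 mm / 800 = 0.125.

Request:
nudge_tcp(rows=[0.0388, -0.0513, 0.0125, 0, 1, 0.0775, -0.1025, 0.025, 0, 1, 0.0775, -0.1025, 0.075, 0, 1, 0.0775, -0.1025, 0.125, 0, 0.6, 0.0775, -0.1025, 0.175, 0, 0.5, 0.0775, -0.1025, 0.1988, 0, 0.5, 0.0775, -0.1025, 0.1988, 0, 0.5, 0.0775, -0.1025, 0.1988, 0, 0.3, 0.0775, -0.1025, 0.1988, 0, 0, 0.0775, -0.1025, 0.1988, 0, 0, 0.0775, -0.1025, 0.1988, 0, 0, 0.0775, -0.1025, 0.1988, 0, 0], grip_n=30)

```text
time_s: 3.2
tcp_pos: [499.2, 100.3, 74.6]
orientation: [[0.894, 0.448, 0.001], [0.448, -0.894, -0.0], [0.0, 0.0, -1.0]]
ft_force: [-0.5, -0.4, 2.6]
finger_gap: 0.124
finger_force: 30.0
```

In the tool's units: -163 mm / 800 = -0.2038, -130 mm / 800 = -0.1625, 0.875 rad / 6.2832 = 0.1393.

Request:
nudge_tcp(rows=[0, 0, -0.025, 0, 0, 0, 0, -0.0625, 0, 0, 0, 0, -0.1125, 0, 0, 0, 0, -0.145, 0, 0, -0.0375, 0.025, -0.145, 0.0239, 0, -0.075, 0.055, -0.145, 0.0509, 0, -0.1188, 0.0875, -0.145, 0.0796, 0, -0.1625, 0.1188, -0.145, 0.1082, 0, -0.2038, 0.15, -0.145, 0.1273, 0, -0.2038, 0.15, -0.145, 0.1393, 0, -0.2038, 0.15, -0.145, 0.1393, 0, -0.2038, 0.15, -0.145, 0.1393, 0])

```text
time_s: 4.7
tcp_pos: [407.2, -79.5, 190.3]
orientation: [[0.918, -0.397, 0.0], [-0.397, -0.918, 0.0], [-0.0, -0.0, -1.0]]
ft_force: [0.6, -0.4, 0.2]
finger_gap: 0.131
finger_force: 30.0
```

Run:
```python
from cell import bot
import cv2,pickle
s=bot.read_state();c=bot.read_camera("wrist");pickle.dump((s,c),open("c2.pkl","wb"));f=c["frame"]
print(s['joints'],s['finger_gap'])
z=cv2.resize(f[30:330,120:520],None,fx=2,fy=2,interpolation=cv2.INTER_CUBIC)
cv2.imwrite("pics/z2.png",z)
```

```text
[ 0.31130308  0.14114216 -0.21364583  2.17695399  0.04040371  0.82707016
 -1.90632218] 0.13053099602581222
```

View pics/z2.png

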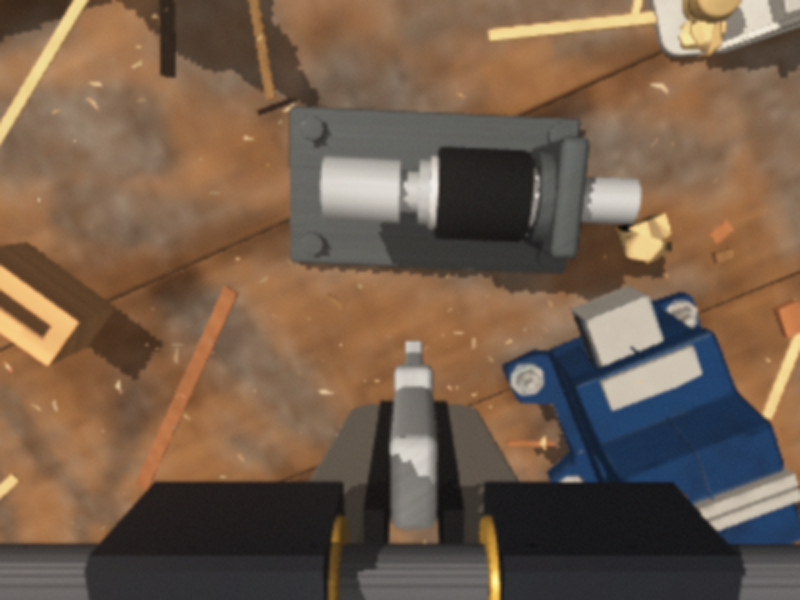

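The view shows the axle free end at x=320, the groove from about x=402 to 420, and the washer from about 427 to 438. The centreline is at row 188–190, and the clip is held upright.

Run:
```python
import pickle;from h import *
np.set_printoptions(suppress=True,precision=1)
s,c=pickle.load(open("c2.pkl","rb"));d=pickle.load(open("c0.pkl","rb"))
w=lambda x,y:(120+x/2,30+y/2)
f=c['frame'];g=cv2.cvtColor(cv2.resize(f[30:330,120:520],None,fx=2,fy=2),cv2.COLOR_BGR2GRAY)
print(g[165:170,300:460:4].mean(0).astype(int));print("left",g[140:235:3,350:380].mean(1).astype(int))
u=np.array([.401,.916]);b=np.array([469.6,-118.2])
for n,p,z in(("end",(320,188),62),("g0",(402,189),64),("gc",(411,189.5),60),("g1",(420,190),64),("end top edge",(350,157),60),("end bot edge",(350,219),60),("cornerTL",(291,107),10),("BL",(291,262),10),("TR",(579,120),10),("BR",(565,271),10)):
    P=onz(c,w(*p),z);q=P[:2]-b;print(n,P,"along",q@u,"perp",q@[.916,-.401])
print("tri groove scene",*tri(c,w(411,189.5),d['scene'],(235+462/4,220)))
```

```text
[100  98  98  97  99 122 186 189 189 188 187 187 185 185 184 184 183 181
 181 179 178 177 176 176 174 130  97  98  97  99 154 176 176 203 192  67
  38  37  37  37]
left [101 101 100 100 100 104 129 159 174 182 191 198 205 213 218 217 216 215
 211 204 197 188 177 164 149 133 114  99  96  95  95  94]
end [488.7 -69.6  62. ] along 52.146526402194496 perp -1.9488313725110313
g0 [ 473.9 -103.1   64. ] along 15.582893722858634 perp -2.1775505990427595
gc [ 472.1 -106.6   60. ] along 11.609850172674046 perp -2.3731199234037708
g1 [ 470.3 -110.2   64. ] along 7.61421315802174 perp -2.562013813563552
end top edge [495.6 -87.3  60. ] along 38.71185587759459 perp 11.425025927165347
end bot edge [471.1 -76.   60. ] along 39.25723391097215 perp -15.502656295179106
cornerTL [533.9 -66.3  10. ] along 73.31492700870656 perp 38.10601798245872
BL [462.9 -31.4  10. ] along 76.8308469621815 perp -40.96342090011526
TR [ 469.7 -199.5   10. ] along -74.46542912942532 perp 32.66260182263297
BR [ 399.2 -166.6   10. ] along -72.55189160057483 perp -45.040767228428386
tri groove scene [ 471.9 -106.9   56.4] 0.7050960112723601
```

In the tool's units: 70 mm / 800 = 0.0875, 57 mm / 800 = 0.0713.

Request:
nudge_tcp(rows=[0.0438, 0, 0, 0, 0, 0.0875, -0.0013, 0, 0, 0, 0.0875, -0.0013, 0.025, 0, 0, 0.0875, -0.0013, 0.05, 0, 0, 0.0875, -0.0013, 0.0625, 0, 0, 0.0875, -0.0013, 0.0713, 0, 0, 0.0875, -0.0013, 0.0713, 0, 0, 0.0875, -0.0013, 0.0713, 0, 0], grip_n=40)

```text
time_s: 5.75
tcp_pos: [472.1, -107.1, 133.8]
orientation: [[0.917, -0.399, 0.001], [-0.399, -0.917, -0.0], [0.001, -0.0, -1.0]]
ft_force: [0.4, -0.0, -0.4]
finger_gap: 0.128
finger_force: 40.0
```

Request:
nudge_tcp(rows=[0, 0, 0.0025, 0, 0, 0, 0, 0.005, 0, 0, 0, 0, 0.0063, 0, 0, 0, 0, 0.0075, 0, 0, 0, 0, 0.0075, 0, 0])

```text
time_s: 6.38
tcp_pos: [471.7, -106.4, 127.1]
orientation: [[0.917, -0.399, 0.0], [-0.399, -0.917, 0.001], [-0.0, -0.001, -1.0]]
ft_force: [0.1, 1.4, -0.8]
finger_gap: 0.129
finger_force: 40.0
```

In the tool's units: 1 mm / 800 = 0.0013.

Request:
nudge_tcp(rows=[0, 0, 0.0013, 0, 0, 0, 0, 0.0013, 0, 0])

```text
time_s: 6.62
tcp_pos: [472.1, -106.6, 126.3]
orientation: [[0.917, -0.399, 0.001], [-0.399, -0.917, 0.001], [0.0, -0.001, -1.0]]
ft_force: [1.2, 3.2, -0.7]
finger_gap: 0.125
finger_force: 40.0
```

In the tool's units: 2 mm / 800 = 0.0025, 1 mm / 800 = 0.0013.

Request:
nudge_tcp(rows=[0, -0.0009, 0, 0, 0, 0, -0.0009, 0.0013, 0, 0, 0, -0.0009, 0.0025, 0, 0, 0, -0.0009, 0.0025, 0, 0])

```text
time_s: 7.12
tcp_pos: [472.1, -106.4, 124.3]
orientation: [[0.917, -0.399, 0.0], [-0.399, -0.917, -0.0], [0.0, -0.0, -1.0]]
ft_force: [2.1, 1.8, -0.6]
finger_gap: 0.125
finger_force: 40.0
```

In the tool's units: 4 mm / 800 = 0.005, 3 mm / 800 = 0.0038.

Request:
nudge_tcp(rows=[0, -0.0004, 0.0013, 0, 0, 0, -0.0004, 0.0025, 0, 0, 0, -0.0004, 0.0038, 0, 0, 0, -0.0004, 0.005, 0, 0, 0, -0.0004, 0.005, 0, 0])

```text
time_s: 7.75
tcp_pos: [472.0, -106.3, 120.5]
orientation: [[0.917, -0.399, -0.0], [-0.399, -0.917, -0.0], [-0.0, 0.0, -1.0]]
ft_force: [-0.8, 2.3, 5.1]
finger_gap: 0.129
finger_force: 40.0
```

The clip met the core at the predicted height, so it is in the groove. Next I push it in small steps.

In the tool's units: 2 mm / 800 = 0.0025, 1 mm / 800 = 0.0013.

Request:
nudge_tcp(rows=[0, -0.0004, 0.0013, 0, 0, 0, -0.0004, 0.0025, 0, 0, 0, -0.0004, 0.0025, 0, 0])

```text
time_s: 8.12
tcp_pos: [472.1, -106.2, 118.8]
orientation: [[0.917, -0.399, -0.0], [-0.399, -0.917, -0.001], [0.0, 0.001, -1.0]]
ft_force: [-1.4, 1.4, 7.9]
finger_gap: 0.13
finger_force: 40.0
```

In the tool's units: 3 mm / 800 = 0.0038, 2 mm / 800 = 0.0025.

Request:
nudge_tcp(rows=[0, 0, 0.0013, 0, 0, 0, 0, 0.0025, 0, 0, 0, 0, 0.0038, 0, 0, 0, 0, 0.0038, 0, 0])

```text
time_s: 8.62
tcp_pos: [472.1, -106.1, 115.7]
orientation: [[0.917, -0.399, -0.0], [-0.399, -0.917, -0.001], [0.0, 0.0, -1.0]]
ft_force: [-0.8, 1.1, 5.8]
finger_gap: 0.128
finger_force: 40.0
```

In the tool's units: 4 mm / 800 = 0.005, 3 mm / 800 = 0.0038.

Request:
nudge_tcp(rows=[0, 0, 0.0013, 0, 0, 0, 0, 0.0025, 0, 0, 0, 0, 0.0038, 0, 0, 0, 0, 0.005, 0, 0, 0, 0, 0.005, 0, 0])

```text
time_s: 9.25
tcp_pos: [471.9, -106.1, 110.8]
orientation: [[0.917, -0.399, -0.001], [-0.399, -0.917, -0.0], [-0.0, 0.0, -1.0]]
ft_force: [0.2, 0.5, -1.2]
finger_gap: 0.129
finger_force: 40.0
```

In the tool's units: 1 mm / 800 = 0.0013, 0.5 mm / 800 = 0.0006.

Request:
nudge_tcp(rows=[0, 0, 0.0006, 0, 0, 0, 0, 0.0013, 0, 0, 0, 0, 0.0013, 0, 0])

```text
time_s: 9.62
tcp_pos: [472.0, -106.1, 110.4]
orientation: [[0.917, -0.399, -0.0], [-0.399, -0.917, -0.0], [-0.0, 0.0, -1.0]]
ft_force: [-0.0, -0.4, 2.8]
finger_gap: 0.127
finger_force: 40.0
```

In the tool's units: 1 mm / 800 = 0.0013, 0.5 mm / 800 = 0.0006.

Request:
nudge_tcp(rows=[0, 0, 0.0006, 0, 0, 0, 0, 0.0013, 0, 0, 0, 0, 0.0013, 0, 0])

```text
time_s: 10.0
tcp_pos: [472.1, -106.1, 110.2]
orientation: [[0.917, -0.399, -0.0], [-0.399, -0.917, -0.001], [0.0, 0.001, -1.0]]
ft_force: [-3.7, 0.3, 11.6]
finger_gap: 0.129
finger_force: 40.0
```

Firm stop at z=110.2, so the clip is home. I'll release it, rise, back off and look.

Request:
nudge_tcp(rows=[0, 0, -0.0013, 0, 0.2, 0, 0, -0.0013, 0, 0.4, 0, 0, -0.0013, 0, 0.6, 0, 0, -0.0013, 0, 0.6, 0, 0, -0.025, 0, 0.6, 0, 0, -0.0625, 0, 0.6, 0, 0, -0.1063, 0, 0.6, -0.0438, 0, -0.1063, 0, 0.6, -0.0813, 0, -0.1063, 0, 0.6, -0.0813, 0, -0.1063, 0, 0.6, -0.0813, 0, -0.1063, 0, 0.6])

```text
time_s: 11.38
tcp_pos: [413.4, -80.2, 194.6]
orientation: [[0.917, -0.399, 0.001], [-0.399, -0.917, -0.0], [0.001, -0.0, -1.0]]
ft_force: [-0.5, -0.1, 0.4]
finger_gap: 0.599
finger_force: 0.0
```

Run:
```python
from cell import bot
import cv2,pickle,numpy as np
c=bot.read_camera("wrist");S=bot.read_camera("scene");pickle.dump((c,S),open("c3.pkl","wb"))
a=cv2.resize(c['frame'][60:200,240:440],None,fx=3,fy=3);b=cv2.resize(S['frame'][180:230,300:400],None,fx=3.6,fy=3.6)
b=cv2.resize(S['frame'][185:245,300:420],(600,180))
cv2.imwrite("pics/f.png",np.vstack([a[:420],b]))
```

```text
(no output)
```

View pics/f.png

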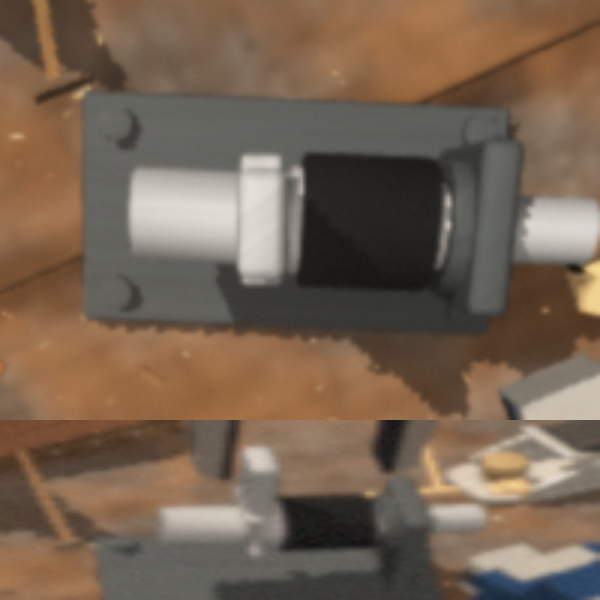

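The clip stands upright and square in the groove beside the washer, at crop (262,220), with the gripper clear of it. Handing in.

```bash
python3 -c "
from cell import bot
print(bot.hand_in())"
```

```text
the job is handed in; nothing more can be done
None
```

The clip is snapped home in the axle groove and released, with a peak push of about 12 N in the printed readings, and the job was handed in after about 11.5 s; no verdict came back.

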